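Book out the weighed basket on the dispatch dial

TASK

Look which colour of basket stands on the black weighing platter and push the dial's pointer round, with the fingertips against the side of its arm, until its tip points at the middle of the patch of the same colour. Only then press the white button right down and let it come up again. Lift nothing, and leave the baskets and everything else on the table where they stand.

Things in the scene. Friction and masses are not known exactly. Their poses are not given: they have to be found in the camera images.
- pointer (a joint): angle (rad) of the dial's pointer: 0 = the pointer lies along the dial's own +x axis, over the white patch; + is anticlockwise seen from above; stops at -2.5 and +2.5. Middle of the colour patches: green +1.00, red +1.75, blue -1.00, yellow -1.75 (no basket is yellow). It is stiff (about 0.07 N m, i.e. 1 N pushed 70 mm from the axis) and stays where it is left
- pointer_tip (a point): the orange tip of the pointer, 96 mm from its axis, 40 mm above the table. The pointer is a black bar 16 mm wide with an orange line on top; its upright sides, free for pushing 24 to 84 mm from the axis, reach from 27 mm to 53 mm above the table: a fingertip beside it can stand 33 mm above the table
- dial: grey round dispatch dial fixed to the table, radius 120 mm, 12 mm thick; origin at the centre of its underside, on the pointer's axis; x axis towards the middle of the white patch, z up. Four colour patches and one white one, each 34 mm radially by 52 mm across, lie round its edge, 94 mm from the axis. The pointer's black hub on the axis has radius 24 mm and stands 55 mm high
- confirm (a joint): travel of the push button (m): 0 = up, 0.006 = fully down; spring return, about 5 N fully down
- confirm_top (a point): centre of the top face of the white round push button (radius 20 mm) in its grey housing fixed to the table, radius 28 mm and 12 mm high, to one side of the dial; the top face is 22 mm above the table when up, and is pressed straight down
- platter (a point): centre of the top of the weighing platter: the flat black plate, 166 x 148 mm, 60 mm above the table, on a white housing with a white display console at its far side, set flush between two aluminium roller tracks beyond the dial
- tape: loose roll of tan tape lying flat, outer radius 48 mm, height 48 mm; origin at the centre of its underside
- film_core: loose standing yellow film roll, radius 35 mm, height 130 mm; origin at the centre of its underside
- spray: loose white bottle with a blue cap, radius 30 mm, height 160 mm; origin at the centre of its underside
- carton: loose cardboard box 100 x 80 x 60 mm; origin at the centre of its underside
- basket_green: loose green slatted basket of limes, 130 x 120 x 70 mm, about 0.6 kg; origin at the centre of its underside. One of the three baskets stands on the weighing platter, the other two on the rollers
- patch_green (a point): middle of the green patch on the dial, 12 mm above the table
- basket_blue: loose blue slatted basket of limes, 130 x 120 x 70 mm, about 0.6 kg; origin at the centre of its underside. One of the three baskets stands on the weighing platter, the other two on the rollers
- patch_blue (a point): middle of the blue patch on the dial, 12 mm above the table
- basket_red: loose red slatted basket of limes, 130 x 120 x 70 mm, about 0.6 kg; origin at the centre of its underside. One of the three baskets stands on the weighing platter, the other two on the rollers
- patch_red (a point): middle of the red patch on the dial, 12 mm above the table

How it is judged (in metres and radians):
On the way, in this order (a step that is already met when the one before it is completed fails the run):
1. the pointer points at the patch of the weighed basket's colour (((horizontal distance between basket_green and platter below 0.06 m and value of joint pointer between 0.78 and 1.22 rad) or (horizontal distance between basket_blue and platter below 0.06 m and value of joint pointer between -1.22 and -0.78 rad) or (horizontal distance between basket_red and platter below 0.06 m and value of joint pointer between 1.53 and 1.97 rad))), for 0.2 s.
2. the button is pressed down (((horizontal distance between basket_green and platter below 0.06 m and value of joint pointer between 0.78 and 1.22 rad) or (horizontal distance between basket_blue and platter below 0.06 m and value of joint pointer between -1.22 and -0.78 rad) or (horizontal distance between basket_red and platter below 0.06 m and value of joint pointer between 1.53 and 1.97 rad)) and value of joint confirm above 0.0045 m), for 0.05 s.
At the end, for the whole second after the job is handed in: the pointer rests within 0.22 rad of the middle of the patch whose colour is that of the basket on the platter, the button has come up again (less than 2 mm down), and every loose thing stands upright within 30 mm of where it was (((horizontal distance between basket_green and platter below 0.06 m and value of joint pointer between 0.78 and 1.22 rad) or (horizontal distance between basket_blue and platter below 0.06 m and value of joint pointer between -1.22 and -0.78 rad) or (horizontal distance between basket_red and platter below 0.06 m and value of joint pointer between 1.53 and 1.97 rad)) and value of joint confirm below 0.002 m and velocity of joint pointer between -0.05 and 0.05 rad/s and distance of each of basket_green, basket_blue, basket_red, tape, film_core, spray, carton from where it was at the start of the episode below 0.03 m and angle between each of basket_green, basket_blue, basket_red, tape, film_core, spray, carton's own z axis and vertical below 0.2 rad); the robot touches nothing.
It fails at once if the button is pressed (over 3 mm) while the pointer is not at the right patch (value of joint confirm above 0.003 m and not ((horizontal distance between basket_green and platter below 0.06 m and value of joint pointer between 0.76 and 1.24 rad) or (horizontal distance between basket_blue and platter below 0.06 m and value of joint pointer between -1.24 and -0.76 rad) or (horizontal distance between basket_red and platter below 0.06 m and value of joint pointer between 1.51 and 1.99 rad))).
It fails at once if a basket or another loose thing is lifted (over 15 mm), carried, shoved over 30 mm or tipped (distance of any of basket_green, basket_blue, basket_red, tape, film_core, spray, carton from where it was at the start of the episode above 0.03 m or height (world z) of any of basket_green, basket_blue, basket_red above 0.075 m or height (world z) of any of tape, film_core, spray, carton above 0.015 m or angle between any of basket_green, basket_blue, basket_red, tape, film_core, spray, carton's own z axis and vertical above 0.25 rad).
It also fails if it takes over 48 s, if anything falls off the work surface, if the arm or the gripper's body presses on something with over 40 N, if the wrist force passes 120 N, or if a joint passes its speed limit or range.

ROBOT

A 6-joint arm with a two-finger parallel gripper is mounted at the origin on the work surface. World frame = base frame: x ahead of the robot, y to its left, z up, the work surface at z = 0. Lengths are in m, angles in degrees, forces in N, time in s.
With the tool pointing down it reaches from about 0.25 to 0.725 m from the base axis. Payload 9.7 kg.
Tool frame: the origin (TCP) lies at the very end of the fingers, on their centre line; the grasp point (between the pads) lies 19 mm behind it (bot.hold_point_z is the distance from the TCP to the grasp point, in m); z points along the fingers, y is the line along which they close (so a half turn about z gives the same grasp; the last joint's range is limited). The gripper opens to 85 mm and grips with 20 to 120 N. Pads are 22 mm wide; open, the fingers measure 114 mm over their backs; the gripper's body (76 mm by 85 mm) begins 54 mm behind the grasp point. The pads swing forward as they close: fully open they stand 13 mm farther back than shut.
Start: joints at [75.115, 4.979, 10.078, 95.1, 0, 90], TCP at [0.141, 0.532, 0.21] pointing down, gripper open.
Joint ranges: [-179.16, 179.16], [-48.56, 103.87], [-65.8, 70.77], [-126.05, 130.52], [-82.76, 87.17], [-180, 180]. Speed limits (degrees/s): [127.2, 127.2, 147.25, 180, 180, 180].

INTERFACE

Orientations are given as [roll, pitch, yaw] about the fixed x, y, z axes, in that order (R = Rz(yaw) Ry(pitch) Rx(roll)).
In Python, from workcell import bot gives the robot as it stands.
- The arm moves only by the tool play_rows, never from a script. Its argument "targets" is a list of rows, each an object with "grip": the closure in counts, from 0 (fully open) to 255 (shut); "linear": the shift along the world's x, y, z in cm, a list of three; "delta_rot": the turn, a rotation vector about the world's x, y, z in rad, a list of three. A call has 1 to 10 rows; each row is the pose to reach, as a shift and turn from the pose commanded when the call began; what a row does not reach only later rows make up. A row lasts 1/10 s, in which the tool goes at most 50 mm and 8.59 degrees, less where a joint would pass 70% of its speed; a pose out of reach is approached as far as the arm can. A call with a gripper value outside its range is refused whole. The fingers move at their own pace and stop on an object; "force" is the grip in N (left out, the last holds). Time passes only in rows, so rows that repeat a pose let the fingers close. It gives the time, the measured TCP pose, the force, the opening and the grip force at its end, in the units of the state.
- bot.get_obs(): the state, without advancing time (a new reading comes with each control period).
- bot.camera(name): name is "side" or "top"; returns a dict with "color" (420x560x3 uint8, red, green, blue), "range_z" (420x560 float32, m along the optical axis (not along the pixel's ray), 0 where there is no reading), "fov_y" (degrees; the focal length in pixels is half the picture's height over the tangent of half this angle, whatever the lens; pixels are square), "cx", "cy" (the principal point, pixels), "world_to_cam" (4x4, takes a point from world to camera coordinates). Camera axes: x right, y up, looking along -z (the intrinsics and any distortion apply to the point x, -y, -z); pixel columns grow to the right and rows downward; lengths in m; the calibration is good to about 2 mm. A picture is of the moment at which its call begins.
- bot.job_done(): hands the job in; it is judged then, once.
Trained networks look in a picture, given as the dict that the camera call returned (one of the last four; its "shot" number tells which), for a name from the list of things; names that differ only in an ending like _2 or _b are one class to them, and where a whole thing is asked for, a point or a joint stands for the part that bears it (a point fixed in the world has none). Each returns a list of dicts, best first, with "conf" (0 to 1); they miss things now and then, are a little off and sometimes report something else, mostly with a low value. They report only what shows in the picture. A call takes as long as a camera call.
- bot.search_frame(picture, target): "box" ([left, top, right, bottom] in pixels, round what is visible of it).
- bot.trace(picture, target): "pixels" (420x560 bool, what is visible of it) and "box" ([left, top, right, bottom] in pixels, round what is visible of it).
- bot.pinpoint(picture, target): "pixel" ([column, row] in pixels: a listed point, or the origin of a listed thing).
The state is a dict: "time": time; "q": joint angles; "qd": joint speeds; "joint_efforts": joint torques, N m; "ee_pos": TCP position; "tcp_rot": TCP orientation; "wrist_force": force on the tool from outside, world axes, zero at the start; "torque": the same for the moment, N m; "opening": finger opening in m; "grasp_force": force on a finger pad.
Only numpy, scipy, OpenCV 4.12 (cv2) and the standard library are available. Lean on these libraries where they do the work, as an engineer would, in place of code of your own. Each camera call takes 0.05 s, during which the arm holds its last target. There are 200 camera calls.

## Working session

There is one attempt and no reset: what is moved stays moved. The work goes in short steps, Python scripts to look and compute and a tool call to move; the robot and the scene stay as the last step left them, time stands still between calls to the robot, and variables do not carry over. Pictures are saved under pics/ and viewed, at most 10 in all, crops included, and the job is handed in when it is done.

Besides the shell and the picture viewer there is one more tool, called after "Request:" as a command line: name --argument value ..., lists and objects as JSON in quotes. play_rows: Moves the arm, as the interface text tells. Its arguments: {"type":"object","properties":{"targets":{"type":"array","items":{"type":"object","properties":{"grip":{"type":"number"},"linear":{"type":"array","items":{"type":"number"}},"delta_rot":{"type":"array","items":{"type":"number"}}}}},"force":{"type":"number"}},"required":["targets"]}

```bash
mkdir -p pics; cat > h.py <<'E'
import numpy as np, cv2
from workcell import bot
def ray(p,px):
    f=p["color"].shape[0]/2/np.tan(np.radians(p["fov_y"])/2)
    if any(k for k in p if 'dist' in k): pass
    return np.array([(px[0]-p["cx"])/f,-(px[1]-p["cy"])/f,-1.])
def at(p,px,z):
    T=np.linalg.inv(p["world_to_cam"]);d=T[:3,:3]@ray(p,px);o=T[:3,3]
    return o+d*(z-o[2])/d[2]
def dep(p,px):
    T=np.linalg.inv(p["world_to_cam"]);r=p["range_z"][int(round(px[1])),int(round(px[0]))]
    return T[:3,:3]@(ray(p,px)*r)+T[:3,3]
E
python3 - <<'E'
from h import *
np.set_printoptions(precision=3,suppress=True)
for c in("top","side"):
    p=bot.camera(c); print(c,[k for k in p],p["cx"],p["cy"],p["fov_y"])
    cv2.imwrite(f"pics/{c}1.png",p["color"][:,:,::-1])
    for n,z in [("pointer_tip",.04),("dial",0),("confirm_top",.022),("platter",.06),("patch_green",.012),("patch_red",.012),("patch_blue",.012),("basket_green",.06),("basket_blue",.06),("basket_red",.06),("tape",0),("film_core",0),("spray",0),("carton",0)]:
        for d in bot.pinpoint(p,n)[:1]: print(n,round(d["conf"],2),np.array(d["pixel"]),at(p,d["pixel"],z),dep(p,d["pixel"]))
print(bot.get_obs())
E
```

```text
top ['color', 'range_z', 'fov_y', 'cx', 'cy', 'world_to_cam', 'shot'] 283.8271770330256 216.9108170801097 52.40479268391109
pointer_tip 0.52 [245.2 218.7] [0.577 0.116 0.04 ] [0.578 0.119 0.018]
dial 0.93 [245.9 249.9] [0.479 0.118 0.   ] [0.479 0.112 0.055]
confirm_top 0.51 [181.7 240.4] [0.509 0.32  0.022] [0.509 0.32  0.021]
patch_green 0.9 [214.9 240.4] [0.509 0.216 0.012] [0.509 0.216 0.013]
patch_red 0.84 [219.8 263. ] [0.437 0.199 0.012] [0.437 0.199 0.014]
patch_blue 0.8 [266.7 230.3] [0.542 0.05  0.012] [0.542 0.05  0.014]
basket_green 0.95 [351.6 167. ] [ 0.737 -0.215  0.06 ] [ 0.729 -0.209  0.099]
basket_blue 0.76 [250.6 166.8] [0.738 0.099 0.06 ] [0.732 0.096 0.092]
basket_red 0.81 [302.9 169.5] [ 0.729 -0.064  0.06 ] [ 0.724 -0.063  0.089]
tape 0.77 [385.3 238.1] [ 0.518 -0.329  0.   ] [ 0.518 -0.329  0.001]
film_core 0.68 [135. 259.] [0.449 0.476 0.   ] [0.452 0.437 0.104]
spray 0.88 [445.5 262. ] [ 0.443 -0.519  0.   ] [ 0.445 -0.49   0.081]
carton 0.18 [176.8 242.6] [0.502 0.341 0.   ] [0.502 0.336 0.02 ]
side ['color', 'range_z', 'fov_y', 'cx', 'cy', 'world_to_cam', 
[... 732 characters left out ...]
 [ 0.509 -0.327  0.   ] [ 0.509 -0.327  0.001]
film_core 0.94 [189.7 154.6] [0.441 0.463 0.   ] [0.436 0.439 0.021]
spray 0.61 [323.7 396.4] [ 0.44  -0.518  0.   ] [ 0.417 -0.545  0.097]
carton 0.8 [236.6 138.6] [0.629 0.469 0.   ] [0.617 0.434 0.03 ]
{'time': 1.5, 'q': array([75.114,  4.98 , 10.079, 95.099, -0.   , 90.002]), 'qd': array([-0.023,  0.059, -0.122,  0.063, -0.075,  0.012]), 'joint_efforts': array([ -0.003, -52.01 ,  46.485,   0.002,  -0.   ,  -0.   ]), 'ee_pos': array([0.141, 0.532, 0.21 ]), 'tcp_rot': array([-179.999,    0.   ,  165.113]), 'wrist_force': array([-1.143,  0.133, -1.   ]), 'torque': array([0.025, 0.018, 0.   ]), 'grasp_force': 0.0, 'opening': 0.08507788215441373}
```

View pics/top1.png

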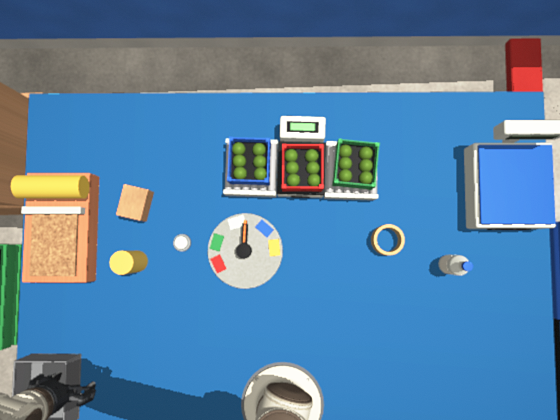

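View pics/side1.png

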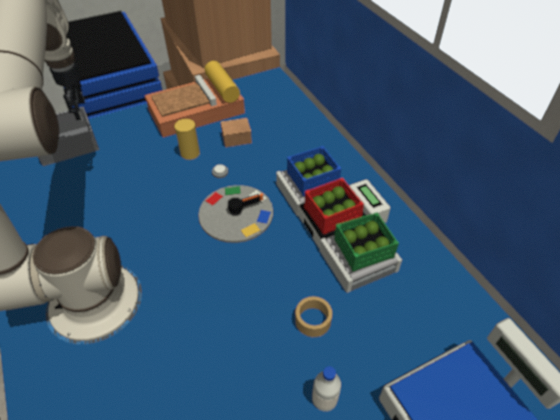

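The red basket (303,168) is on the platter, in front of the console at (302,127). The target is the red patch (218,263), so +1.75. The pointer points up to about (244,222), and the button is at (181,242). The network points in the side view are several pixels off, so I'll refine them by colour in the top view.

```bash
cat > m.py <<'E'
from h import *
from scipy.optimize import least_squares
np.set_printoptions(precision=3,suppress=True)
def blob(hsv,lo,hi,near,R):
    m=cv2.inRange(hsv,lo,hi); w=np.zeros_like(m); cv2.circle(w,near,R,255,-1); m&=w
    n,_,s,c=cv2.connectedComponentsWithStats(m)
    if n<2: return None
    i=1+np.argmax(s[1:,4]); return c[i],s[i,4]
def measure(name,p=None):
    p=p or bot.camera("top"); cv2.imwrite(f"pics/{name}.png",cv2.resize(p["color"][150:300,140:340,::-1],None,fx=4,fy=4))
    h=cv2.cvtColor(p["color"],cv2.COLOR_RGB2HSV); D=(245,250)
    P={}
    for k,a,lo,hi in [("g",1,(45,80,60),(85,255,255)),("b",-1,(108,100,190),(128,255,255)),("y",-1.75,(22,110,120),(35,255,255)),("r",1.75,(0,180,120),(5,255,255))]:
        b=blob(h,lo,hi,D,37)
        if b: P[a]=at(p,b[0],.012)[:2]; print(k,b,P[a])
    f=lambda v:np.ravel([v[:2]+.094*np.array([np.cos(a+v[2]),np.sin(a+v[2])])-q for a,q in P.items()])
    s=least_squares(f,[.48,.118,.3],loss="soft_l1",f_scale=.003); c=s.x; print("dial",c,"res mm",f(c)*1e3)
    o=blob(h,(6,120,100),(20,255,255),D,37)
    if o:
        q=at(p,o[0],.053)[:2]-c[:2]; print("orange",o,q,"r",np.hypot(*q),"world ang",np.arctan2(*q[::-1]),"joint",np.arctan2(*q[::-1])-c[2])
    w=blob(h,(0,0,150),(180,60,255),(181,242),12)
    if w: print("button",w,at(p,w[0],.022))
if __name__=="__main__":
    import sys; measure(sys.argv[1])
E
python3 m.py d1
```

```text
g (array([216.372, 241.987]), np.int32(156)) [0.504 0.211]
b (array([263.894, 227.988]), np.int32(160)) [0.549 0.059]
y (array([273.862, 247.214]), np.int32(159)) [0.488 0.027]
r (array([219.333, 268.278]), np.int32(18)) [0.421 0.2  ]
dial [0.475 0.119 0.323] res mm [-5.954 -0.784 -0.781  0.845  0.595 -1.164  9.163  1.096]
orange (array([244.087, 231.536]), np.int32(69)) [ 0.061 -0.001] r 0.06110053322006172 world ang -0.016539547548146235 joint -0.33975671557021275
button (array([181.523, 242.187]), np.int32(241)) [0.503 0.32  0.022]
```

View pics/d1.png

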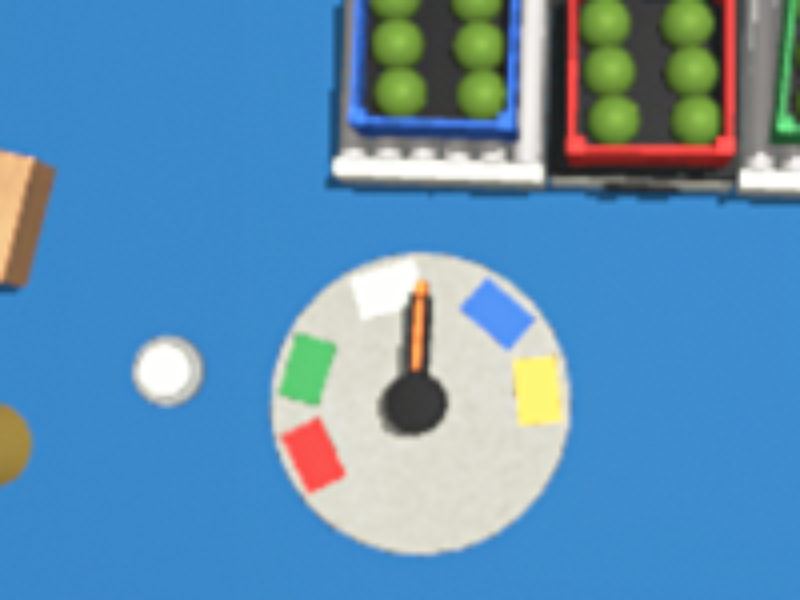

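The red blob was truncated because its hue wraps. In the picture the red patch sits at crop (313,455), i.e. pixel (218.3,263.8). I'll fix the threshold and plan the path.

```bash
sed -i 's/("r",1.75,(0,180,120),(5,255,255))/("r",1.75,(172,120,120),(180,255,255))/' m.py
python3 - <<'E'
from m import *
measure("d2")
E
```

```text
g (array([216.372, 241.987]), np.int32(156)) [0.504 0.211]
b (array([263.937, 228.013]), np.int32(159)) [0.549 0.059]
y (array([273.842, 247.266]), np.int32(158)) [0.488 0.027]
dial [0.478 0.121 0.287] res mm [ 0.034 -0.025 -0.152  0.029  0.118 -0.004]
orange (array([244.118, 231.412]), np.int32(68)) [ 0.059 -0.003] r 0.05882377519520539 world ang -0.046767005078959936 joint -0.33393612775889514
button (array([181.512, 242.153]), np.int32(242)) [0.503 0.32  0.022]
```

Request:
play_rows --targets '[{"grip": 255, "linear": [39.2, -45.1, 0], "delta_rot": [0, 0, -1.49]}, {"grip": 255, "linear": [39.2, -45.1, 0], "delta_rot": [0, 0, -1.49]}, {"grip": 255, "linear": [39.2, -45.1, 0], "delta_rot": [0, 0, -1.49]}, {"grip": 255, "linear": [39.2, -45.1, 0], "delta_rot": [0, 0, -1.49]}, {"grip": 255, "linear": [39.2, -45.1, 0], "delta_rot": [0, 0, -1.49]}, {"grip": 255, "linear": [39.2, -45.1, 0], "delta_rot": [0, 0, -1.49]}, {"grip": 255, "linear": [39.2, -45.1, 0], "delta_rot": [0, 0, -1.49]}, {"grip": 255, "linear": [39.2, -45.1, 0], "delta_rot": [0, 0, -1.49]}, {"grip": 255, "linear": [39.2, -45.1, 0], "delta_rot": [0, 0, -1.49]}, {"grip": 255, "linear": [39.2, -45.1, 0], "delta_rot": [0, 0, -1.49]}]' --force 40

```text
time: 2.6
ee_pos: [0.4703, 0.1523, 0.2106]
tcp_rot: [180.0, -0.0, 79.4]
wrist_force: [0.8, 0.8, 0.0]
opening: 0.0002
grasp_force: 0.0
```

Request:
play_rows --targets '[{"grip": 255, "linear": [6.3, -7.1, 0], "delta_rot": [0, 0, -1.39]}, {"grip": 255, "linear": [6.3, -7.1, 0], "delta_rot": [0, 0, -1.39]}, {"grip": 255, "linear": [6.3, -7.1, 0], "delta_rot": [0, 0, -1.39]}, {"grip": 255, "linear": [6.3, -7.1, 0], "delta_rot": [0, 0, -1.39]}, {"grip": 255, "linear": [6.3, -7.1, 0], "delta_rot": [0, 0, -1.39]}, {"grip": 255, "linear": [6.3, -7.1, -3], "delta_rot": [0, 0, -1.39]}, {"grip": 255, "linear": [6.3, -7.1, -6], "delta_rot": [0, 0, -1.39]}, {"grip": 255, "linear": [6.3, -7.1, -9], "delta_rot": [0, 0, -1.39]}, {"grip": 255, "linear": [6.3, -7.1, -12], "delta_rot": [0, 0, -1.39]}, {"grip": 255, "linear": [6.3, -7.1, -12], "delta_rot": [0, 0, -1.39]}]'

```text
time: 3.6
ee_pos: [0.5326, 0.0415, 0.0861]
tcp_rot: [-178.2, 0.4, 3.5]
wrist_force: [-0.1, 0.1, 0.4]
opening: -0.0001
grasp_force: 0.0
```

Request:
play_rows --targets '[{"grip": 255, "linear": [0, 0, 0], "delta_rot": [0, 0, 0]}, {"grip": 255, "linear": [0, 0, 0], "delta_rot": [0, 0, 0]}]'

```text
time: 3.8
ee_pos: [0.5355, 0.043, 0.0919]
tcp_rot: [-178.2, -0.1, 3.6]
wrist_force: [-0.4, 0.1, 0.8]
opening: -0.0008
grasp_force: 0.0
```

```bash
python3 -c "
from m import *
o=bot.get_obs();print(o['ee_pos'],o['tcp_rot'],o['q'],o['qd'])"
```

```text
[0.536 0.043 0.092] [-178.239   -0.065    3.644] [  3.593   2.452  -5.682  81.803   1.761 179.949] [ 0.877 -0.192  0.404 -0.146 -0.035 -0.107]
```

Request:
play_rows --targets '[{"grip": 255, "linear": [0, 1.5, 0], "delta_rot": [0, 0, 0.1]}, {"grip": 255, "linear": [0, 2.5, 0], "delta_rot": [0, 0, 0.1]}, {"grip": 255, "linear": [0, 2.5, -2], "delta_rot": [0, 0, 0.1]}, {"grip": 255, "linear": [0, 2.5, -3], "delta_rot": [0, 0, 0.1]}, {"grip": 255, "linear": [0, 2.5, -3], "delta_rot": [0, 0, 0.1]}, {"grip": 255, "linear": [0, 2.5, -3], "delta_rot": [0, 0, 0.1]}]'

```text
time: 4.4
ee_pos: [0.5348, 0.0682, 0.0608]
tcp_rot: [-178.2, 0.0, 9.3]
wrist_force: [-0.2, -0.7, 0.5]
opening: -0.0003
grasp_force: 0.0
```

```bash
python3 -c "
from m import *
o=bot.get_obs();print(o['ee_pos'],o['tcp_rot'],o['q'],o['qd'])"
```

```text
[0.535 0.068 0.061] [-178.241    0.046    9.35 ] [  6.27    3.362  -8.178  78.6     1.754 176.919] [-0.379 -0.389  0.612 -0.02  -0.007 -0.219]
```

Request:
play_rows --targets '[{"grip": 255, "linear": [0, 0.5, 0], "delta_rot": [-0.03, -0.005, 0]}, {"grip": 255, "linear": [0, 0.8, -1], "delta_rot": [-0.03, -0.005, 0]}, {"grip": 255, "linear": [0, 0.8, -2], "delta_rot": [-0.03, -0.005, 0]}, {"grip": 255, "linear": [0, 0.8, -2.7], "delta_rot": [-0.03, -0.005, 0]}, {"grip": 255, "linear": [0, 0.8, -2.7], "delta_rot": [-0.03, -0.005, 0]}, {"grip": 255, "linear": [0, 0.8, -2.7], "delta_rot": [-0.03, -0.005, 0]}]'

```text
time: 5.0
ee_pos: [0.5346, 0.0757, 0.0331]
tcp_rot: [-180.0, 0.1, 9.4]
wrist_force: [0.2, -0.8, 0.0]
opening: -0.0
grasp_force: 0.0
```

```bash
python3 -c "
from m import *
o=bot.get_obs();print(o['ee_pos'],o['tcp_rot'],o['q'])
c=np.array([.478,.121]);
for a in np.arange(0,2.05,.1):
  d=.024;r=.055
  u=np.array([np.cos(a),np.sin(a)]);n=np.array([-u[1],u[0]]);print(round(a,2),((c+r*u-d*n-o['ee_pos'][:2])*100).round(1))"
```

```text
[0.535 0.076 0.033] [-179.971    0.083    9.35 ] [  8.044   4.015 -10.569  75.499   0.027 178.694]
0.0 [-0.2  2.1]
0.1 [0.1 2.7]
0.2 [0.2 3.3]
0.3 [0.3 3.9]
0.4 [0.3 4.5]
0.5 [0.3 5.1]
0.6 [0.2 5.7]
0.7 [0.1 6.2]
0.8 [-0.1  6.8]
0.9 [-0.4  7.3]
1.0 [-0.7  7.9]
1.1 [-1.   8.3]
1.2 [-1.4  8.8]
1.3 [-1.9  9.2]
1.4 [-2.4  9.5]
1.5 [-2.9  9.8]
1.6 [-3.4 10.1]
1.7 [-4.  10.3]
1.8 [-4.6 10.4]
1.9 [-5.2 10.5]
2.0 [-5.8 10.5]
```

Request:
play_rows --targets '[{"grip": 255, "linear": [-0.2, 1.2, 0], "delta_rot": [0, 0, 0.03]}, {"grip": 255, "linear": [-0.2, 2.1, 0], "delta_rot": [0, 0, 0.04]}, {"grip": 255, "linear": [0.1, 2.7, 0], "delta_rot": [0, 0, 0.05]}, {"grip": 255, "linear": [0.2, 3.3, 0], "delta_rot": [0, 0, 0.07]}, {"grip": 255, "linear": [0.3, 3.9, 0], "delta_rot": [0, 0, 0.14]}, {"grip": 255, "linear": [0.3, 4.5, 0], "delta_rot": [0, 0, 0.24]}, {"grip": 255, "linear": [0.3, 5.1, 0], "delta_rot": [0, 0, 0.34]}, {"grip": 255, "linear": [0.2, 5.7, 0], "delta_rot": [0, 0, 0.44]}, {"grip": 255, "linear": [0.1, 6.2, 0], "delta_rot": [0, 0, 0.54]}, {"grip": 255, "linear": [-0.1, 6.8, 0], "delta_rot": [0, 0, 0.64]}]'

```text
time: 6.0
ee_pos: [0.5339, 0.1446, 0.0333]
tcp_rot: [-180.0, 0.0, 46.3]
wrist_force: [-0.1, -1.1, -0.4]
opening: 0.0
grasp_force: 0.0
```

```bash
python3 -c "
from m import *
o=bot.get_obs();print(o['ee_pos'],o['tcp_rot'],o['q'],o['wrist_force'])
measure('p1')"
```

```text
[0.534 0.145 0.033] [-179.984    0.048   46.342] [ 15.159   5.752  -8.686  75.612  -0.012 148.817] [-0.087 -1.067 -0.37 ]
b (array([263.938, 228.012]), np.int32(161)) [0.549 0.059]
y (array([273.915, 247.177]), np.int32(164)) [0.488 0.027]
dial [0.478 0.121 0.29 ] res mm [-0.035 -0.018  0.035  0.018]
orange (array([244.021, 233.875]), np.int32(48)) [ 0.051 -0.002] r 0.051220362398298365 world ang -0.04468287381584553 joint -0.3344445799876796
button (array([183.581, 241.17 ]), np.int32(289)) [0.506 0.314 0.022]
```

View pics/p1.png

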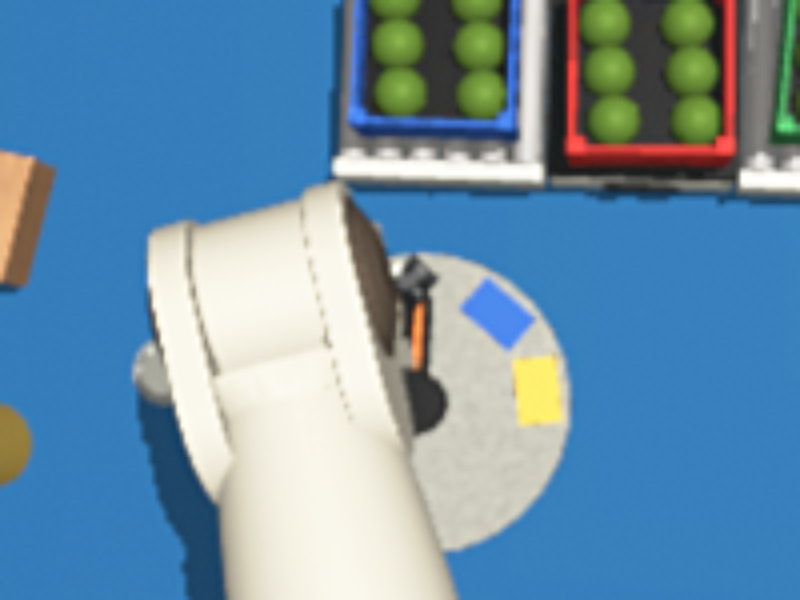

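The top view shows the gripper's dark part at crop (415,275). The orange line is still at (418,330), so the pointer seems not to have moved. I'll check where the TCP projects and look from the side.

```bash
python3 -c "
from m import *
o=bot.get_obs();print(o['time'])
def pr(p,X):
    x=p['world_to_cam']@np.append(X,1);f=210/np.tan(np.radians(p['fov_y'])/2);return p['cx']+f*x[0]/-x[2],p['cy']-f*x[1]/-x[2]
for c in ('top','side'):
    p=bot.camera(c);a=pr(p,o['ee_pos']);print(c,a,pr(p,o['ee_pos']+[0,0,.1]),pr(p,[.478,.121,.055]),pr(p,[0,0,0]))
    print(dep(p,(243.7,218.8)))
u,v=map(int,a); im=p['color'][max(v-70,0):v+70,u-90:u+90,::-1]
cv2.imwrite('pics/s1.png',cv2.resize(im,None,fx=4,fy=4,interpolation=cv2.INTER_CUBIC)); print(u-90,v-70)"
```

```text
6.05
top (np.float64(236.14865393754877), np.float64(232.52495547139418)) (np.float64(231.69863440757382), np.float64(231.35250259631457)) (np.float64(242.90393610497563), np.float64(250.33895881834948)) (np.float64(282.0031454218085), np.float64(403.54954744794554))
[0.569 0.109 0.152]
side (np.float64(247.48620832046603), np.float64(196.23058449727586)) (np.float64(245.61707539304527), np.float64(174.00807273664333)) (np.float64(234.07591520536553), np.float64(202.23228758608136)) (np.float64(94.06754113836044), np.float64(300.57996698562374))
[0.489 0.077 0.015]
157 126
```

View pics/s1.png

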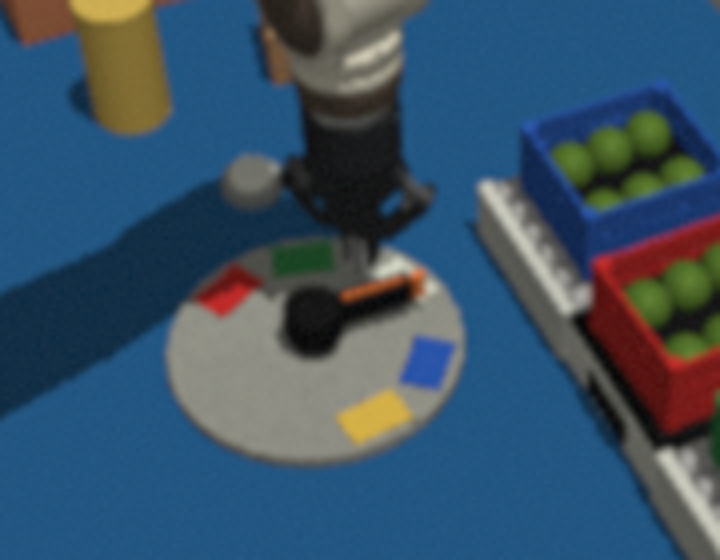

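The side view shows the fingers at crop (355,250) on the green side, with the pointer unmoved. They passed over it or beside it, so I'll check the depth of the real fingertip.

```bash
python3 -c "
from m import *
p=bot.camera('side')
for v in range(176,206,2):
  print(v,' '.join('%d,%d,%d'%tuple((dep(p,(u,v))*1000).round()) for u in range(236,260,3)))
im=p['color'][165:215,215:275,::-1]
cv2.imwrite('pics/s2.png',cv2.resize(im,None,fx=12,fy=12,interpolation=cv2.INTER_CUBIC))"
```

```text
176 506,159,125 510,142,138 517,135,141 528,136,135 531,120,147 542,122,141 601,245,9 559,115,140
178 504,153,122 515,157,114 517,136,131 534,155,108 532,124,135 545,131,123 599,243,3 560,119,127
180 504,155,113 513,155,108 520,144,115 530,146,108 532,124,127 546,135,111 554,129,113 555,108,130
182 536,254,1 511,151,103 517,140,110 529,144,102 534,132,110 542,126,112 549,117,117 554,106,124
184 533,247,-1 542,240,2 519,145,97 529,146,91 533,130,104 543,129,100 547,115,111 596,211,3
186 523,219,19 533,218,16 543,216,13 525,138,91 534,134,90 545,137,83 584,208,1 595,210,-5
188 521,215,14 529,207,17 539,206,14 525,139,81 534,136,80 544,134,77 574,186,16 589,195,1
190 515,201,20 525,199,17 535,197,14 526,142,69 532,132,75 542,132,71 573,184,8 579,172,16
192 514,199,13 522,191,17 533,192,11 525,143,60 531,130,68 557,172,18 568,173,11 577,167,13
194 510,190,13 519,184,15 527,178,16 537,178,12 547,174,11 553,163,18 562,158,19 557,120,56
196 506,181,14 515,175,15 525,174,12 534,169,12 541,159,18 538,123,53 546,119,53 554,114,54
198 490,134,56 499,131,55 509,130,51 518,126,50 523,114,59 534,115,53 543,114,50 553,112,48
200 485,120,63 495,121,57 505,120,54 513,114,56 522,113,51 532,111,49 541,108,48 553,113,37
202 483,117,58 492,113,58 500,109,57 511,110,51 522,113,43 531,111,40 540,108,38 551,109,32
204 479,108,58 488,104,58 499,106,51 512,116,35 520,109,38 531,113,28 544,119,16 553,116,15
```

View pics/s2.png

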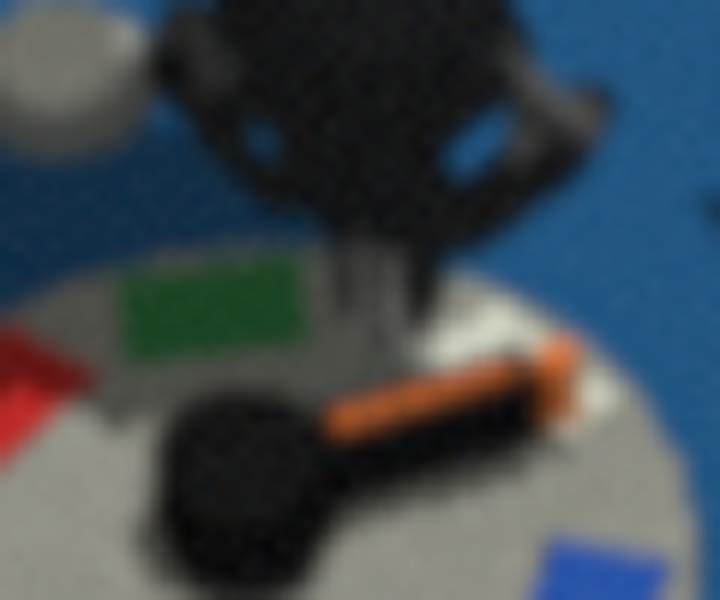

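The real fingertips are at about z = 0.06, while the TCP reads 0.033, so the fingers passed over the 53 mm bar. I'll go back up and over, descend on the right side, and check the tip height with depth as I lower it.

Request:
play_rows --targets '[{"grip": 255, "linear": [0, 0, 3], "delta_rot": [0, 0, -0.1]}, {"grip": 255, "linear": [0, -1, 4], "delta_rot": [0, 0, -0.2]}, {"grip": 255, "linear": [0, -4, 4], "delta_rot": [0, 0, -0.35]}, {"grip": 255, "linear": [0.1, -7.3, 4], "delta_rot": [0, 0, -0.5]}, {"grip": 255, "linear": [0.1, -7.3, 4], "delta_rot": [0, 0, -0.6]}, {"grip": 255, "linear": [0.1, -7.3, 1], "delta_rot": [0, 0, -0.6]}, {"grip": 255, "linear": [0.1, -7.3, -1.5], "delta_rot": [0, 0, -0.6]}, {"grip": 255, "linear": [0.1, -7.3, -1.5], "delta_rot": [0, 0, -0.6]}, {"grip": 255, "linear": [0.1, -7.3, -1.5], "delta_rot": [0, 0, -0.6]}]'

```text
time: 7.1
ee_pos: [0.5347, 0.0708, 0.0187]
tcp_rot: [-180.0, 0.1, 11.6]
wrist_force: [0.9, 0.7, 0.0]
opening: -0.0001
grasp_force: 0.0
```

```bash
cat > tip.py <<'E'
from m import *
o=bot.get_obs();e=o['ee_pos'];print(o['time'],e,o['tcp_rot'],o['q'][5],o['wrist_force'])
p=bot.camera('side'); T=np.linalg.inv(p['world_to_cam'])
v,u=np.mgrid[0:420,0:560]; f=210/np.tan(np.radians(p['fov_y'])/2); r=p['range_z']
C=np.stack([(u-p['cx'])/f*r,-(v-p['cy'])/f*r,-r],-1)@T[:3,:3].T+T[:3,3]
m=(abs(C[...,0]-e[0])<.025)&(abs(C[...,1]-e[1])<.025)&(C[...,2]>.02)&(C[...,2]<.1)
Q=C[m]; Q=Q[Q[:,2].argsort()]; print(len(Q)); print((Q[:12]*1000).round())
for z in (.06,.07,.08,.09):
    S=Q[abs(Q[:,2]-z)<.006]
    if len(S): print(z,len(S),S.min(0),S.max(0))
E
python3 tip.py
```

```text
7.1 [0.535 0.071 0.019] [-179.984    0.082   11.589] 175.94867994438593 [0.921 0.65  0.042]
88
[[552.  58.  20.]
 [529.  46.  20.]
 [531.  73.  20.]
 [531.  65.  43.]
 [528.  65.  44.]
 [525.  72.  49.]
 [526.  66.  49.]
 [544.  62.  49.]
 [528.  64.  50.]
 [530.  61.  51.]
 [536.  59.  51.]
 [525.  73.  52.]]
0.06 24 [0.525 0.054 0.055] [0.543 0.083 0.065]
0.07 11 [0.524 0.056 0.065] [0.535 0.071 0.075]
0.08 10 [0.522 0.051 0.075] [0.531 0.077 0.086]
0.09 30 [0.519 0.053 0.084] [0.548 0.095 0.096]
```

Request:
play_rows --targets '[{"grip": 255, "linear": [0, 0, -0.9], "delta_rot": [0, 0, 0]}, {"grip": 255, "linear": [-0.1, 1.2, -0.9], "delta_rot": [0, 0, 0.03]}, {"grip": 255, "linear": [-0.2, 1.9, -0.9], "delta_rot": [0, 0, 0.04]}, {"grip": 255, "linear": [-0.2, 2.6, -0.9], "delta_rot": [0, 0, 0.05]}, {"grip": 255, "linear": [0.1, 3.2, -0.9], "delta_rot": [0, 0, 0.06]}, {"grip": 255, "linear": [0.2, 3.8, -0.9], "delta_rot": [0, 0, 0.08]}, {"grip": 255, "linear": [0.3, 4.4, -0.9], "delta_rot": [0, 0, 0.12]}, {"grip": 255, "linear": [0.3, 5.0, -0.9], "delta_rot": [0, 0, 0.2]}]'

```text
time: 7.95
ee_pos: [0.538, 0.1214, 0.0093]
tcp_rot: [-180.0, 0.1, 23.3]
wrist_force: [-0.9, -1.8, 0.5]
opening: 0.0001
grasp_force: 0.8
```

```bash
python3 tip.py; python3 -c "
from m import *
p=bot.camera('side');h=cv2.cvtColor(p['color'],cv2.COLOR_RGB2HSV)
b=blob(h,(4,140,80),(18,255,255),(236,205),35);q=at(p,b[0],.053)[:2]-[.478,.121];print(b,q,np.arctan2(*q[::-1]))
cv2.imwrite('pics/s3.png',cv2.resize(p['color'][155:245,180:300,::-1],None,fx=6,fy=6,interpolation=cv2.INTER_CUBIC))"
```

```text
7.95 [0.538 0.121 0.009] [-179.993    0.054   23.334] 169.3813516312619 [-0.949 -1.788  0.527]
168
[[540. 102.  20.]
 [560. 106.  21.]
 [530. 134.  32.]
 [513. 127.  33.]
 [521. 128.  33.]
 [516. 125.  34.]
 [517. 127.  36.]
 [524. 128.  36.]
 [518. 130.  38.]
 [528. 120.  38.]
 [523. 132.  38.]
 [532. 113.  38.]]
0.06 35 [0.513 0.106 0.054] [0.545 0.143 0.065]
0.07 15 [0.523 0.104 0.064] [0.538 0.127 0.076]
0.08 35 [0.516 0.103 0.074] [0.555 0.142 0.086]
0.09 39 [0.515 0.097 0.084] [0.554 0.145 0.095]
(array([243.5, 195. ]), np.int32(6)) [0.04  0.017] 0.4122164353687753
```

View pics/s3.png

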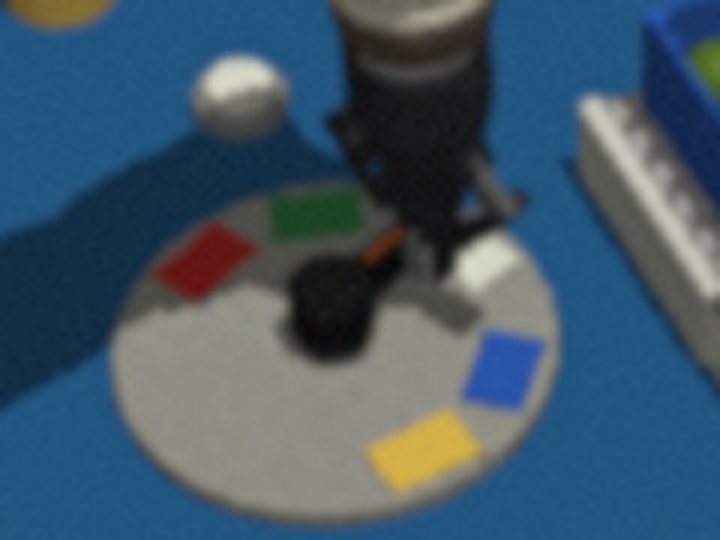

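The pushing works: the pointer is at about 0.4 rad in world angle and follows the finger. I'll continue the arc.

Request:
play_rows --targets '[{"grip": 255, "linear": [0, 0.6, 0], "delta_rot": [0, 0, 0.1]}, {"grip": 255, "linear": [-0.1, 1.2, 0], "delta_rot": [0, 0, 0.2]}, {"grip": 255, "linear": [-0.2, 1.7, 0], "delta_rot": [0, 0, 0.3]}, {"grip": 255, "linear": [-0.4, 2.3, 0], "delta_rot": [0, 0, 0.4]}, {"grip": 255, "linear": [-0.7, 2.8, 0], "delta_rot": [0, 0, 0.5]}, {"grip": 255, "linear": [-1.0, 3.4, 0], "delta_rot": [0, 0, 0.6]}, {"grip": 255, "linear": [-1.3, 3.8, 0], "delta_rot": [0, 0, 0.7]}, {"grip": 255, "linear": [-1.7, 4.3, 0], "delta_rot": [0, 0, 0.8]}, {"grip": 255, "linear": [-2.2, 4.7, 0], "delta_rot": [0, 0, 0.9]}, {"grip": 255, "linear": [-2.7, 5.0, 0], "delta_rot": [0, 0, 1.0]}]'

```text
time: 9.05
ee_pos: [0.5112, 0.1714, 0.0095]
tcp_rot: [180.0, -0.0, 80.6]
wrist_force: [2.9, -0.0, -0.3]
opening: -0.0002
grasp_force: 1.0
```

Request:
play_rows --targets '[{"grip": 255, "linear": [-0.5, 0.3, 0], "delta_rot": [0, 0, 0.1]}, {"grip": 255, "linear": [-1.0, 0.6, 0], "delta_rot": [0, 0, 0.2]}, {"grip": 255, "linear": [-1.6, 0.8, 0], "delta_rot": [0, 0, 0.3]}, {"grip": 255, "linear": [-2.2, 0.9, 0], "delta_rot": [0, 0, 0.4]}, {"grip": 255, "linear": [-2.8, 1.0, 0], "delta_rot": [0, 0, 0.5]}, {"grip": 255, "linear": [-2.8, 1.0, 0], "delta_rot": [0, 0, 0.5]}]'

```text
time: 9.65
ee_pos: [0.4826, 0.1812, 0.0095]
tcp_rot: [180.0, 0.0, 109.1]
wrist_force: [1.4, 0.2, 0.7]
opening: 0.0001
grasp_force: 0.0
```

```bash
python3 tip.py; python3 -c "
from m import *
p=bot.camera('side');h=cv2.cvtColor(p['color'],cv2.COLOR_RGB2HSV)
b=blob(h,(5,140,80),(18,255,255),(236,205),35);print(b)
if b: q=at(p,b[0],.053)[:2]-[.478,.121];print(b,q,np.arctan2(*q[::-1]))
cv2.imwrite('pics/s4.png',cv2.resize(p['color'][155:245,180:300,::-1],None,fx=6,fy=6,interpolation=cv2.INTER_CUBIC))"
```

```text
9.65 [0.483 0.181 0.009] [179.998   0.033 109.112] 91.4846123025151 [1.42  0.231 0.737]
164
[[492. 178.  33.]
 [460. 158.  34.]
 [487. 172.  36.]
 [458. 161.  37.]
 [497. 179.  39.]
 [459. 162.  40.]
 [461. 160.  41.]
 [478. 176.  41.]
 [492. 173.  42.]
 [479. 169.  42.]
 [482. 167.  43.]
 [486. 169.  43.]]
0.06 48 [0.458 0.157 0.054] [0.499 0.191 0.066]
0.07 19 [0.47  0.167 0.064] [0.505 0.181 0.076]
0.08 33 [0.459 0.161 0.074] [0.505 0.187 0.086]
0.09 42 [0.458 0.159 0.084] [0.506 0.185 0.095]
(array([225.111, 194.815]), np.int32(27))
(array([225.111, 194.815]), np.int32(27)) [-0.013  0.045] 1.8452071117323965
```

View pics/s4.png

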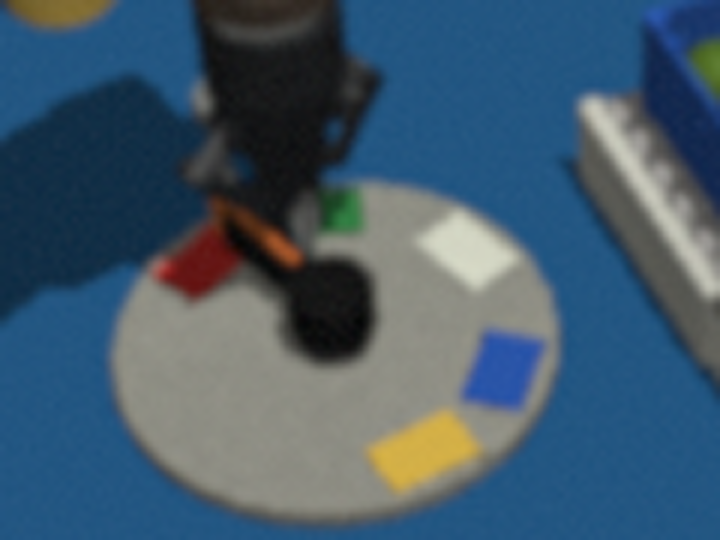

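The pointer is short of red: it lies at about 1.87 rad in world angle and needs 2.04. I'll nudge it 0.16 rad further, back off and lift.

Request:
play_rows --targets '[{"grip": 255, "linear": [-0.5, 0.0, 0], "delta_rot": [0, 0, 0.08]}, {"grip": 255, "linear": [-1.0, 0.0, 0], "delta_rot": [0, 0, 0.16]}, {"grip": 255, "linear": [-1.0, 0.0, 0], "delta_rot": [0, 0, 0.16]}, {"grip": 255, "linear": [-0.3, 0.3, 0], "delta_rot": [0, 0, 0.16]}, {"grip": 255, "linear": [0.5, 0.8, 0], "delta_rot": [0, 0, 0.16]}, {"grip": 255, "linear": [0.5, 0.8, 4], "delta_rot": [0, 0, 0.16]}, {"grip": 255, "linear": [1.0, 5, 9], "delta_rot": [0, 0, 0.16]}, {"grip": 255, "linear": [2.0, 10, 11], "delta_rot": [0, 0, 0.16]}, {"grip": 255, "linear": [2.0, 13.9, 11], "delta_rot": [0, 0, 0.16]}, {"grip": 255, "linear": [2.0, 13.9, 11], "delta_rot": [0, 0, 0.16]}]'

```text
time: 10.75
ee_pos: [0.5039, 0.325, 0.12]
tcp_rot: [179.9, -0.0, 118.3]
wrist_force: [-0.3, -1.0, -1.2]
opening: -0.0001
grasp_force: 0.0
```

```bash
python3 -c "
from m import *
o=bot.get_obs();print(o['time'],o['ee_pos'],o['tcp_rot'],o['q'])
measure('p2')
p=bot.camera('side');h=cv2.cvtColor(p['color'],cv2.COLOR_RGB2HSV)
b=blob(h,(5,140,80),(18,255,255),(236,205),35)
if b: q=at(p,b[0],.053)[:2]-[.478,.121];print(b,q,np.arctan2(*q[::-1]))
a=cv2.resize(p['color'][155:245,180:300,::-1],None,fx=4,fy=4,interpolation=cv2.INTER_CUBIC)
t=cv2.resize(cv2.imread('pics/p2.png'),(400,300))
c=np.zeros((360,880,3),np.uint8);c[:,:480]=a;c[:300,480:]=t;cv2.imwrite('pics/s5.png',c[:,:800])"
```

```text
10.75 [0.504 0.325 0.12 ] [179.866  -0.018 118.304] [32.818 10.773  6.531 85.622  0.007 94.513]
g (array([216.372, 241.987]), np.int32(156)) [0.504 0.211]
b (array([263.938, 228.012]), np.int32(161)) [0.549 0.059]
y (array([273.916, 247.187]), np.int32(166)) [0.488 0.027]
r (array([219., 260.]), np.int32(1)) [0.447 0.202]
dial [0.479 0.12  0.279] res mm [ 2.062 -0.732  0.704 -1.015  0.477 -0.346 -9.329  2.722]
orange (array([225.425, 259.342]), np.int32(73)) [-0.029  0.055] r 0.06192090234102636 world ang 2.0572051956985398 joint 1.7777551051923144
button (array([181.27 , 242.152]), np.int32(230)) [0.503 0.321 0.022]
(array([219.917, 194.854]), np.int32(48)) [-0.028  0.052] 2.0576625714250043
```

View pics/s5.png

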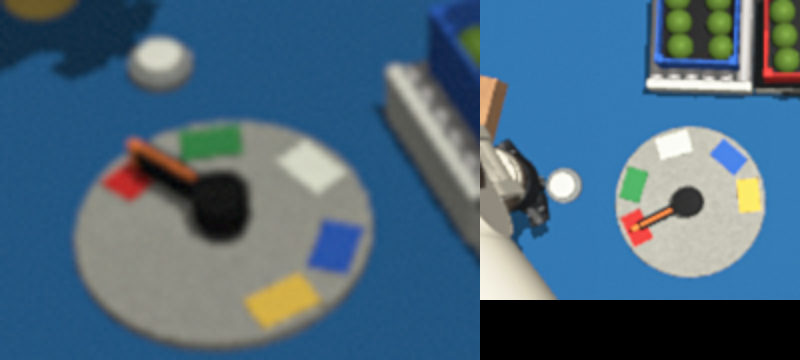

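The pointer lies over the middle of the red patch (joint about 1.77, both cameras agree). Now the button at (0.503, 0.320): I'll descend above it first and then press in small steps, watching the force.

Request:
play_rows --targets '[{"grip": 255, "linear": [0, -0.5, -3], "delta_rot": [0, 0, 0]}, {"grip": 255, "linear": [0, -0.5, -6], "delta_rot": [0, 0, 0]}, {"grip": 255, "linear": [0, -0.5, -9], "delta_rot": [0, 0, 0]}, {"grip": 255, "linear": [0, -0.5, -10], "delta_rot": [0, 0, 0]}, {"grip": 255, "linear": [0, -0.5, -10], "delta_rot": [0, 0, 0]}, {"grip": 255, "linear": [0, -0.5, -10], "delta_rot": [0, 0, 0]}]'

```text
time: 11.45
ee_pos: [0.5035, 0.3148, 0.0206]
tcp_rot: [179.9, 0.0, 118.2]
wrist_force: [-0.0, 0.1, 1.0]
opening: 0.0002
grasp_force: 0.0
```

```bash
python3 tip.py
```

```text
11.45 [0.503 0.315 0.021] [179.949   0.049 118.184] 93.85807114530148 [-0.025  0.14   1.041]
161
[[517. 331.  20.]
 [489. 317.  20.]
 [482. 326.  20.]
 [501. 327.  21.]
 [508. 318.  21.]
 [500. 316.  21.]
 [521. 322.  21.]
 [506. 313.  21.]
 [504. 337.  21.]
 [497. 300.  21.]
 [503. 314.  21.]
 [498. 339.  21.]]
0.06 24 [0.489 0.298 0.054] [0.52  0.318 0.065]
0.07 18 [0.489 0.299 0.064] [0.521 0.318 0.076]
0.08 18 [0.491 0.298 0.074] [0.519 0.315 0.086]
0.09 29 [0.481 0.291 0.085] [0.527 0.32  0.096]
```

Request:
play_rows --targets '[{"grip": 255, "linear": [0, 0.5, -1.0], "delta_rot": [0, 0, 0]}, {"grip": 255, "linear": [0, 0.5, -2.0], "delta_rot": [0, 0, 0]}, {"grip": 255, "linear": [0, 0.5, -2.4], "delta_rot": [0, 0, 0]}, {"grip": 255, "linear": [0, 0.5, -2.4], "delta_rot": [0, 0, 0]}, {"grip": 255, "linear": [0, 0.5, -2.4], "delta_rot": [0, 0, 0]}]'

```text
time: 12.0
ee_pos: [0.503, 0.3205, -0.0043]
tcp_rot: [180.0, 0.0, 118.3]
wrist_force: [-0.4, 1.8, 4.7]
opening: 0.0005
grasp_force: 2.2
```

Contact: 4.7 N, with the spring partly down. I'll go a little further.

Request:
play_rows --targets '[{"grip": 255, "linear": [0, 0, -0.2], "delta_rot": [0, 0, 0]}, {"grip": 255, "linear": [0, 0, -0.3], "delta_rot": [0, 0, 0]}, {"grip": 255, "linear": [0, 0, -0.3], "delta_rot": [0, 0, 0]}]'

```text
time: 12.3
ee_pos: [0.5031, 0.3206, -0.0052]
tcp_rot: [179.9, 0.0, 118.3]
wrist_force: [-6.2, -2.8, 20.5]
opening: 0.0001
grasp_force: 10.2
```

20.5 N and no further travel: the button is at its stop. I'll lift clear.

Request:
play_rows --targets '[{"grip": 255, "linear": [0, 0, 0], "delta_rot": [0, 0, 0]}, {"grip": 255, "linear": [0, 0, 2], "delta_rot": [0, 0, 0]}, {"grip": 255, "linear": [0, 0, 5], "delta_rot": [0, 0, 0]}, {"grip": 255, "linear": [0, 0, 9], "delta_rot": [0, 0, 0]}, {"grip": 255, "linear": [0, 0, 13], "delta_rot": [0, 0, 0]}, {"grip": 255, "linear": [0, 0, 13], "delta_rot": [0, 0, 0]}, {"grip": 255, "linear": [0, 0, 13], "delta_rot": [0, 0, 0]}]'

```text
time: 13.0
ee_pos: [0.5031, 0.3202, 0.1226]
tcp_rot: [180.0, 0.1, 118.2]
wrist_force: [-0.6, 0.3, -0.2]
opening: -0.0001
grasp_force: 0.0
```

```bash
python3 -c "
from m import *
o=bot.get_obs();print(o['time'],o['ee_pos'],o['wrist_force'])
measure('p3'); p=bot.camera('side')
b=[tuple((dep(p,(u,171))*1000).round()) for u in range(215,225,2)];print(b)
for n in('tape','film_core','spray','carton'):
  for d in bot.pinpoint(p,n)[:1]: print(n,d['conf'],at(p,d['pixel'],0))
print(bot.job_done())"
```

```text
13.0 [0.503 0.32  0.123] [-0.631  0.32  -0.15 ]
g (array([216.372, 241.987]), np.int32(156)) [0.504 0.211]
b (array([263.938, 228.012]), np.int32(161)) [0.549 0.059]
y (array([273.916, 247.187]), np.int32(166)) [0.488 0.027]
r (array([221., 259.]), np.int32(1)) [0.45  0.196]
dial [0.479 0.12  0.283] res mm [  1.631  -1.065   0.825  -1.189   0.713  -0.741 -12.931   8.482]
orange (array([225.351, 259.405]), np.int32(74)) [-0.029  0.055] r 0.06254267615055492 world ang 2.0535879102508887 joint 1.7705043925533281
button (array([181.507, 242.117]), np.int32(223)) [0.503 0.32  0.022]
[(np.float64(487.0), np.float64(321.0), np.float64(18.0)), (np.float64(491.0), np.float64(312.0), np.float64(24.0)), (np.float64(496.0), np.float64(305.0), np.float64(27.0)), (np.float64(504.0), np.float64(308.0), np.float64(22.0)), (np.float64(512.0), np.float64(310.0), np.float64(16.0))]
tape 0.64 [ 0.517 -0.33   0.   ]
film_core 0.59 [0.44  0.471 0.   ]
spray 0.68 [ 0.439 -0.519  0.   ]
carton 0.72 [0.629 0.483 0.   ]
the job is handed in; nothing more can be done
None
```

I handed the job in: the red basket was on the platter, the pointer now rests on the red patch (about 1.77 rad by camera), and the button was pressed to its stop and has come up again; the verdict was not reported. My first pass missed because the fingertips sit about 25 mm higher than the TCP reads, but it moved nothing and the second pass worked.

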